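# Clear and sort the tilt plate, then wedge it up and hold

## Robot

A 6-joint arm with a two-finger parallel gripper is mounted at the origin on the work surface. World frame = base frame: x ahead of the robot, y to its left, z up, the work surface at z = 0. Lengths are in mm, angles in rad, forces in N, time in s.
With the tool pointing down it reaches from about 300 to 825 mm from the base axis. Payload 5.4 kg.
Tool frame: the origin (TCP) lies midway between the tips of the shut fingers; the grasp point (between the pads) lies 19 mm behind it; z points along the fingers, y is the line along which they close (so a half turn about z gives the same grasp; the last joint's range is limited). The gripper opens to 92 mm and grips with 3 to 60 N. Pads are 20 mm wide; open, the fingers measure 128 mm over their backs; the gripper's body (75 mm by 189 mm) begins 69 mm behind the grasp point.
Start: joints at [-1.474, 0.158, 1.597, -0, 1.386, -0.21], TCP at [173.632, -548.141, 214.601] pointing down, gripper open.
Joint ranges: [-2.91, 2.91], [-0.94, 2.29], [0.18, 2.7], [-1.29, 4.43], [0.17, 2.64], [-3, 3]. Speed limits (rad/s): [2.57, 2.57, 3.14, 3.14, 3.14, 3.14].

## Interface

Orientations are given as [roll, pitch, yaw] about the fixed x, y, z axes, in that order (R = Rz(yaw) Ry(pitch) Rx(roll)).
In Python, from station import manip gives the robot as it stands.
- The arm moves only by the tool servo_tool, never from a script. Its argument "moves" is a list of rows, each an object of numbers: "x", "y", "z": the shift along the tool's x, y, z in m; "twist": the turn about the tool's z in degrees. In form: [{"x": .., "y": .., "z": .., "twist": ..}, ...]. A call has 1 to 20 rows; each row shifts and turns the commanded pose from where the row before left it, along the tool's axes as they then stand; what a row does not reach is not made up. A row lasts 1/8 s, in which the tool goes at most 62.5 mm and 10.7 degrees, less where a joint would pass 70% of its speed; a pose out of reach is approached as far as the arm can. A call is refused whole if a number of a shift passes 0.0625 or a number of a turn 10.7, either way. A call with a gripper value outside its range is refused whole. "jaw" is the finger opening in m, from 0 to 0.0919, set as the call begins (left out, the last holds). The fingers move at their own pace and stop on an object; "squeeze" is the grip in N (left out, the last holds). Time passes only in rows, so rows that do not move let the fingers close. It gives the time, the measured TCP pose, the force, the opening and the grip force at its end, in the units of the state.
- manip.read_state(): the state, without advancing time (a new reading comes with each control period).
- manip.grab_frame(name): name is "scene" or "top" or "wrist"; returns the picture (384x512x3 uint8, red, green, blue); there is no depth.
- manip.calibration(name): a dict with "fx", "fy", "cx", "cy" (pixels), "rvec" (rotation vector, rad) and "tvec" (3), from world to camera coordinates, as OpenCV has them; the wrist camera has in their place "T_tool_cam" (4x4, takes a point from camera to tool coordinates, whose origin is the TCP and whose axes are the flange's). Camera axes: x right, y down, z forward; pixel columns grow to the right and rows downward; lengths in mm; the calibration is good to about 2 mm. A picture is of the moment at which its call begins: read the wrist's pose just before it. calibration takes no time and is no camera call.
- manip.finish_job(): hands the job in; it is judged then, once.
The state is a dict: "time_s": time; "joint_pos": joint angles; "joint_vel": joint speeds; "joint_efforts": joint torques, N m; "tool_pos": TCP position; "ee_rot": TCP orientation; "ft_force": force on the tool from outside, world axes, zero at the start; "ft_torque": the same for the moment, N m; "width": opening from 0.0 (shut) to 1.0 (fully open); "grip_force": force on a finger pad.
Only numpy, scipy, OpenCV 4.12 (cv2) and the standard library are available. Lean on these libraries where they do the work, as an engineer would, in place of code of your own. Each camera call takes 0.05 s, during which the arm holds its last target. There are 200 camera calls.

## Task

Clear the perforated plate: put the round lens cap into the round dish and the square lens case into the square tray. Then push the levelling wedge, thin end first and flat on the bench, from the robot's side squarely under the middle of the plate's front edge, until that edge has just lifted off its rails by about 5 mm (at no time more than 1 cm). Finish while still gripping the wedge there with the plate resting on the wedge, not on the fingers, and leave everything else on the bench where it is.

Things in the scene. Friction and masses are not known exactly. Their poses are not given: they have to be found in the camera images.
- fixture: Dark steel fixture base, fixed. Origin: on the bench, midway between its two side rails; x points from the open front (robot side) to the rear hinge, y left, z up. The rails (20 mm wide, 10 mm high, centred at y = +/-75 mm, x = -62 to 62 mm) carry the plate; between them (130 mm) the bare bench is open to the front. Rear block 20 mm high, x = 64 to 86 mm.
- tilt_plate: Perforated aluminium plate, 120 mm deep (x) x 170 mm wide x 8 mm thick, about 0.6 kg, hinged at its rear; falls back by its weight. Origin: on the hinge axis, 62 mm behind the fixture's origin, 14 mm above the bench. At rest flat on the rails, underside 10 mm, top 18 mm above the bench; front edge 60 mm in front of (robot side of) the fixture's origin.
- plate_front (a point): Middle of the lower front edge of the plate, 122 mm in front of the hinge axis; 10 mm above the bench at rest. Its rise above 10 mm is the lift of the front edge.
- wedge: Loose dark steel levelling wedge, 100 mm long (x) x 28 mm wide, about 0.2 kg. Origin: centre of its underside; +x points to the thin end. Straight ramp from 3 mm high at x = +50 mm to 23 mm at x = -20 mm; then to x = -50 mm a grip block 28 mm high, sides 28 mm apart. It meets the plate edge with its thin end about 25 mm beyond the edge; each further 3.5 mm lifts the edge 1 mm.
- wedge_tip (a point): Middle of the thin end of the wedge, at the underside (50 mm in front of the wedge's origin).
- lens_cap: Round black plastic lens cap, 40 mm diameter, 18 mm high, loose, on the plate at the start (left or right half). Origin: centre of its underside, z up.
- lens_cap_mid (a point): Centre of the lens cap, 9 mm above its underside.
- lens_case: Square black plastic lens case with a grey band, 40 x 40 mm, 22 mm high, loose, on the other half of the plate at the start. Origin: centre of its underside, x and y along its sides.
- lens_case_mid (a point): Centre of the lens case, 11 mm above its underside.
- dish: Round open plastic dish, fixed, 132 mm outside diameter at the rim, about 116 mm inside at the floor, 28 mm high, floor 4 mm thick. Origin: centre of its underside on the bench. Either to the left or to the right.
- tray: Square open plastic tray of the same plastic, fixed, 130 x 130 mm outside, walls 4 mm, 28 mm high, floor 4 mm thick. Origin: centre of its underside on the bench, x and y along its sides. On the other side from the dish.
- lens_barrel: Bystander: black lens barrel standing, 32 mm diameter, 42 mm high. Origin: centre of its underside.
- parallel: Bystander: plain rectangular dark steel block, 90 x 28 x 20 mm, no ramp. Origin: centre of its underside.
- filter_ring: Bystander: aluminium ring lying flat, 48 mm outside diameter, 8 mm high. Origin: centre of its underside.
- screwdriver: Bystander: screwdriver lying near the robot, 150 mm long. Origin: about its middle, underside.
- tweezers: Bystander: steel tweezers lying near the robot, 110 mm long, 7 mm high. Origin: centre of its underside.
- dropper: Bystander: small amber dropper bottle, 36 mm diameter, 75 mm high. Origin: centre of its underside.
- blower: Bystander: black rubber dust blower standing, 54 mm diameter, 75 mm high. Origin: centre of its underside.

How it is judged:
By the outcome, as a careful person would: the job done as asked, in the order asked, and still so for the second after the job is handed in, while the arm keeps its last pose, push and grip.
It also fails if it takes over 72 s, if anything falls off the work surface, if the arm or the gripper's body presses on something with over 40 N, if the wrist force passes 120 N, or if a joint passes its speed limit or range.

## Working session

There is one attempt and no reset: what is moved stays moved. The work goes in short steps, Python scripts to look and compute and a tool call to move; the robot and the scene stay as the last step left them, time stands still between calls to the robot, and variables do not carry over. Pictures are saved under pics/ and viewed, at most 10 in all, crops included, and the job is handed in when it is done.

Besides the shell and the picture viewer there is one more tool, called after "Call:" as name(argument=value, ...), one argument or row to a line, values as JSON. servo_tool: Moves the arm, as the interface text tells. Its arguments: {"type":"object","properties":{"moves":{"type":"array"},"jaw":{"type":"number"},"squeeze":{"type":"number"}},"required":["moves"]}

```bash
mkdir -p pics; ls; cat > h.py <<'E'
from station import manip
import numpy as np, cv2
def save(name,fn,crop=None,s=1):
    im=manip.grab_frame(name)[:,:,::-1]; cv2.imwrite('pics/raw_'+fn,im)
    if crop: x0,y0,x1,y1=crop; im=im[y0:y1,x0:x1]
    cv2.imwrite('pics/'+fn,cv2.resize(im,None,fx=s,fy=s,interpolation=cv2.INTER_CUBIC))
def ray(name,u,v,z):
    c=manip.calibration(name); R=cv2.Rodrigues(np.array(c['rvec'],float))[0]; t=np.array(c['tvec'],float).ravel()
    o=-R.T@t; d=R.T@np.array([(u-c['cx'])/c['fx'],(v-c['cy'])/c['fy'],1])
    return (o+d*(z-o[2])/d[2]).round(1)
E
python3 - <<'E'
from h import *
save('top','top1.png',s=1.56); save('scene','sc1.png',s=1.56)
for n in('top','scene'):
    c=manip.calibration(n);R=cv2.Rodrigues(np.array(c['rvec'],float))[0];print(n,c,-R.T@np.array(c['tvec']).ravel())
print(manip.calibration('wrist'));print(manip.read_state())
E
```

```text
pics
top {'fx': 390.1522337720498, 'fy': 390.1522337720498, 'cx': 251.00964592991963, 'cy': 184.7472934552214, 'rvec': array([ 2.14440653, -2.10272409,  0.19099378]), 'tvec': array([ -1.08174114, 539.6293743 , 760.17619983])} [392.04061229   4.95131284 845.7827909 ]
scene {'fx': 443.95899173423595, 'fy': 443.95899173423595, 'cx': 257.13956290880856, 'cy': 188.50078109797252, 'rvec': array([ 2.08832143,  1.37963125, -0.523894  ]), 'tvec': array([-225.44115444, -333.3159533 , 1323.84347171])} [1119.71566421 -220.53143026  782.3602086 ]
{'fx': 280.3939352768943, 'fy': 280.3939352768943, 'cx': 255.01936062305472, 'cy': 190.33497971917552, 'T_tool_cam': array([[-1.09539822e-03, -9.61920239e-01, -2.73328106e-01,
         7.78552880e+01],
       [ 9.99999378e-01, -9.96826961e-04, -4.99507776e-04,
         8.11420849e-02],
       [ 2.08025815e-04, -2.73328483e-01,  9.61920733e-01,
        -1.69740747e+02],
       [ 0.00000000e+00,  0.00000000e+00,  0.00000000e+00,
         1.00000000e+00]])}
{'time_s': 0.1, 'joint_pos': array([-1.47407579e+00,  1.58969702e-01,  1.59807208e+00,  1.99946189e-05,
        1.38620301e+00, -2.10101274e-01]), 'joint_vel': array([-0.00112497, -0.00173843, -0.00269955,  0.0016434 , -0.00035212,
       -0.00260486]), 'joint_efforts': array([-5.10461068e-04, -3.86509681e+01, -3.22956562e+01,  7.03749270e-02,
        3.38798936e-02, -4.55995894e-05]), 'tool_pos': array([ 173.59847103, -547.59122551,  213.74368956]), 'ee_rot': array([-3.13998094e+00, -3.63784897e-04,  3.06817831e-01]), 'ft_force': array([ 0.11517322,  0.45672434, -0.98478865]), 'ft_torque': array([-0.00685568, -0.06568701,  0.03078384]), 'grip_force': 0.0, 'width': 1.0005533317414026}
```

View pics/top1.png

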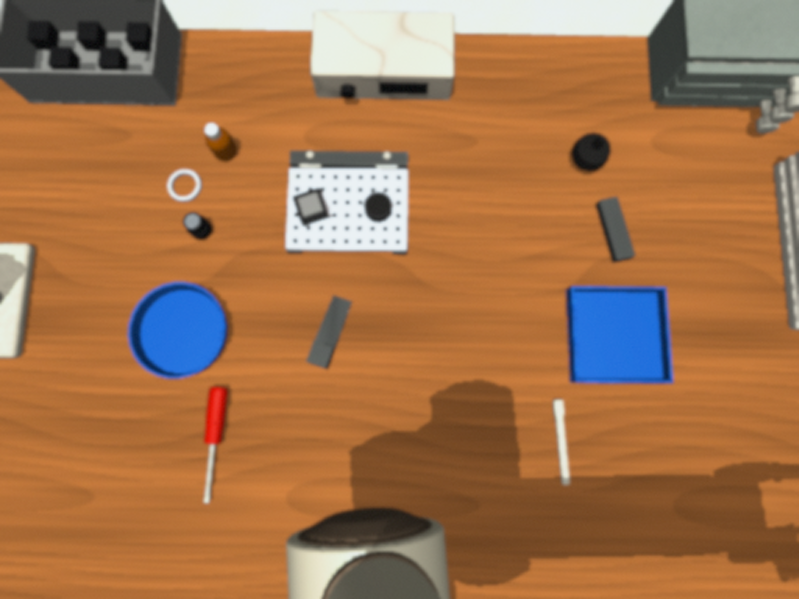

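View pics/sc1.png

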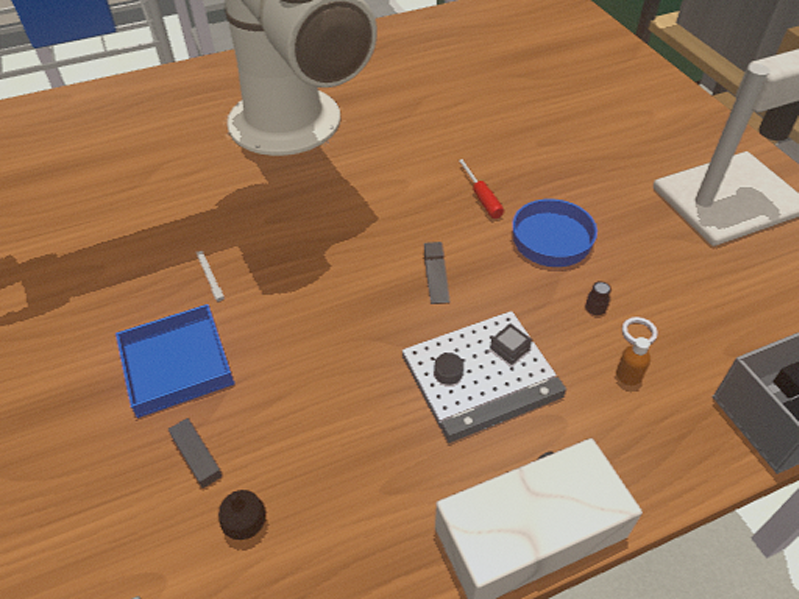

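The top view (×1.56) shows the case at (312,205) and cap at (378,207) on the plate. The dish is at (179,330) on the left, the tray at (620,335) on the right, and the wedge at (330,332) with its block end toward (320,358). I'll enlarge for accuracy.

```bash
python3 - <<'E'
from h import *
im=cv2.imread('pics/raw_top1.png')[90:240,170:275]
cv2.imwrite('pics/c1.png',cv2.resize(im,None,fx=4,fy=4,interpolation=cv2.INTER_CUBIC))
E
```

```text
(no output)
```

View pics/c1.png

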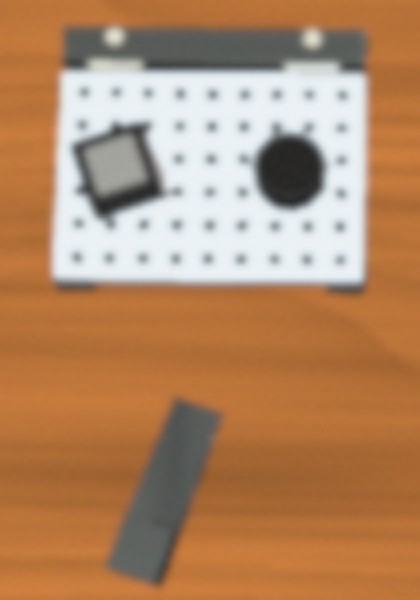

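```bash
python3 - <<'E'
from h import *
def p(x,y,z): return ray('top',170+(x+.5)/4-.5,90+(y+.5)/4-.5,z)
for n,a in dict(fl=(52,281,18),fr=(366,284,18),rl=(60,70,18),rr=(368,71,18),c1=(80,148,40),c2=(133,131,40),c3=(155,183,40),c4=(102,202,40),cap=(290,170,27),t1=(178,398,3),t2=(222,412,3),b1=(106,566,28),b2=(158,585,28),b2low=(158,585,0)).items(): print(n,p(*a))
for n,a in dict(dl=(129,330,28),dr=(229,330,28),du=(179,282,28),dd=(179,378,28),t1=(568,287,28),t2=(666,287,28),t3=(671,382,28),t4=(571,382,28)).items(): print(n,ray('top',a[0]/1.56,a[1]/1.56,a[2]))
E
```

```text
fl [597.7 160.1  18. ]
fr [599.4 -11.3  18. ]
rl [719.4 162.   18. ]
rr [722.1 -10.6  18. ]
c1 [666.5 144.7  40. ]
c2 [676.6 116.5  40. ]
c3 [647.5 103.4  40. ]
c4 [636.4 131.4  40. ]
cap [660.5  31.4  27. ]
t1 [536.8  90.4   3. ]
t2 [529.5  66.1   3. ]
b1 [442.9 122.2  28. ]
b2 [433.6  94.7  28. ]
b2low [435.1  97.7   0. ]
dl [479.3 363.   28. ]
dr [481.9 227.9  28. ]
du [546.5 301.   28. ]
dd [416.5 290.1  28. ]
t1 [ 549.9 -231.3   28. ]
t2 [ 552.5 -365.1   28. ]
t3 [ 424.2 -363.7   28. ]
t4 [ 421.5 -231.1   28. ]
```

The crop resolves the plate corners, case, cap and wedge, so I have good world positions. Next I move above the plate and refine with the wrist camera.

Call:
servo_tool(
  moves=[
    {"twist":8.8},
    {"twist":8.8},
    {"x":0.03,"y":-0.039},
    {"x":0.03,"y":-0.039},
    {"x":0.03,"y":-0.039},
    {"x":0.03,"y":-0.039},
    {"x":0.03,"y":-0.039},
    {"x":0.03,"y":-0.039},
    {"x":0.03,"y":-0.039},
    {"x":0.03,"y":-0.039},
    {"x":0.03,"y":-0.039},
    {"x":0.03,"y":-0.039},
    {"x":0.03,"y":-0.039},
    {"x":0.03,"y":-0.039},
    {"x":0.03,"y":-0.039},
    {"x":0.03,"y":-0.039},
    {"x":0.03,"y":-0.039},
    {"x":0.03,"y":-0.039},
  ],
  jaw=0.065,
  squeeze=15,
)

```text
$.moves[0]: bad value
```

Call:
servo_tool(
  moves=[
    {"z":0.03},
    {"z":0.03},
    {},
    {},
    {},
  ],
)

```text
$.moves[0]: bad value
```

```bash
cat >> h.py <<'E'
from scipy.spatial.transform import Rotation as Ro
def tcp():
    s=manip.read_state(); T=np.eye(4); T[:3,:3]=Ro.from_euler('xyz',s['ee_rot']).as_matrix(); T[:3,3]=s['tool_pos']; return T
def wray(T,u,v,z):
    c=manip.calibration('wrist'); M=T@c['T_tool_cam']; d=M[:3,:3]@np.array([(u-c['cx'])/c['fx'],(v-c['cy'])/c['fy'],1]); o=M[:3,3]
    return (o+d*(z-o[2])/d[2]).round(1)
E
python3 - <<'E'
from h import *
T=tcp(); np.save('T1.npy',T); save('wrist','w1.png',s=1.5); s=manip.read_state();print(s['time_s'],s['tool_pos'],s['ee_rot'],s['width'])
E
```

```text
0.15 [ 173.58303317 -547.67197585  213.84716029] [-3.14018067e+00 -2.76753600e-04  3.06785411e-01] 0.9968015633976177
```

View pics/w1.png

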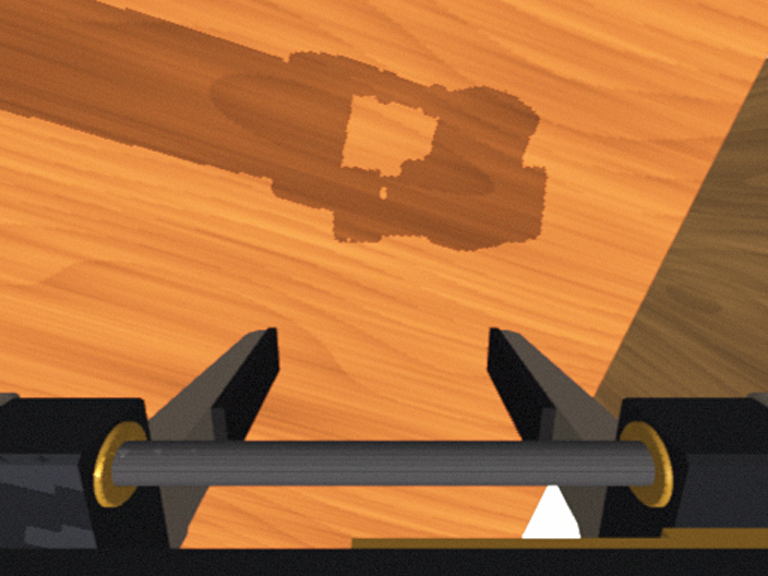

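The move was refused, because rows need all four keys. The wrist view therefore shows only bare bench, with the fingertips at about (275,330) and (490,330).

Call:
servo_tool(
  moves=[
    {"x":0,"y":0,"z":0,"twist":8.8},
    {"x":0,"y":0,"z":0,"twist":8.8},
    {"x":0.03,"y":-0.039,"z":0,"twist":0},
    {"x":0.03,"y":-0.039,"z":0,"twist":0},
    {"x":0.03,"y":-0.039,"z":0,"twist":0},
    {"x":0.03,"y":-0.039,"z":0,"twist":0},
    {"x":0.03,"y":-0.039,"z":0,"twist":0},
    {"x":0.03,"y":-0.039,"z":0,"twist":0},
    {"x":0.03,"y":-0.039,"z":0,"twist":0},
    {"x":0.03,"y":-0.039,"z":0,"twist":0},
    {"x":0.03,"y":-0.039,"z":0,"twist":0},
    {"x":0.03,"y":-0.039,"z":0,"twist":0},
    {"x":0.03,"y":-0.039,"z":0,"twist":0},
    {"x":0.03,"y":-0.039,"z":0,"twist":0},
    {"x":0.03,"y":-0.039,"z":0.01,"twist":0},
    {"x":0.03,"y":-0.039,"z":0.02,"twist":0},
    {"x":0.03,"y":-0.039,"z":0.03,"twist":0},
    {"x":0,"y":0,"z":0,"twist":0},
    {"x":0,"y":0,"z":0,"twist":0},
    {"x":0,"y":0,"z":0,"twist":0},
  ],
  jaw=0.065,
  squeeze=15,
)

```text
time_s: 2.65
tool_pos: [624.2, 35.6, 156.1]
ee_rot: [3.141, -0.002, -0.002]
ft_force: [0.0, -0.5, 0.4]
width: 0.703
grip_force: 0.0
```

```bash
python3 - <<'E'
from h import *
T=tcp(); np.save('T1.npy',T); save('wrist','w2.png',s=1.5); s=manip.read_state();print(s['time_s'],s['tool_pos'],s['ee_rot'],s['width'])
E
```

```text
2.7 [624.21926396  35.5665704  156.10496163] [ 3.14112687e+00 -2.24009535e-03 -1.75514028e-03] 0.7091649435087433
```

View pics/w2.png

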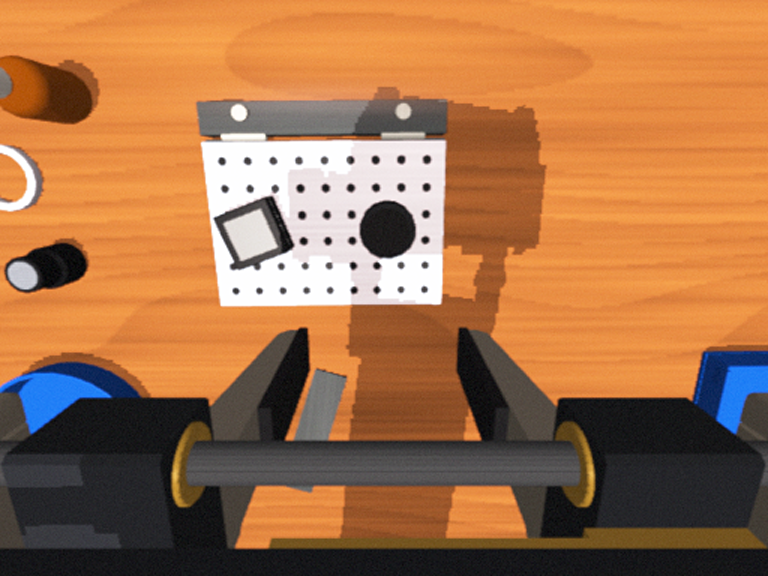

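```bash
python3 - <<'E'
from h import *
T=np.load('T1.npy')
for n,a in dict(c1=(214,219,40),c2=(268,198,40),c3=(288,248,40),c4=(234,268,40),panel=(251.5,235,40),cap=(388,229,34),fl=(220,305,18),fr=(442,304,18),rl=(202,141,18),rr=(445,140,18)).items(): print(n,wray(T,a[0]/1.5,a[1]/1.5,a[2]))
E
```

```text
c1 [668.1 149.6  40. ]
c2 [682. 112.  40.]
c3 [648.1 100.9  40. ]
c4 [634.1 139.5  40. ]
panel [657.2 125.2  40. ]
cap [660.2  31.9  34. ]
fl [599.6 161.1  18. ]
fr [599.9 -10.   18. ]
rl [719.4 160.7  18. ]
rr [719.5  -7.8  18. ]
```

The wrist view agrees with the top view to about 1 mm: cap at (388,229) → (660,32), case centre at (251,235) → (657,125) with yaw about 20°, and plate front edge at x≈599.5, mid y≈75. I'll grasp the cap next.

Call:
servo_tool(
  moves=[
    {"x":0.018,"y":0.002,"z":0.025,"twist":0},
    {"x":0.018,"y":0.002,"z":0.025,"twist":0},
    {"x":0,"y":0,"z":0.025,"twist":0},
    {"x":0,"y":0,"z":0.025,"twist":0},
    {"x":0,"y":0,"z":0.02,"twist":0},
    {"x":0,"y":0,"z":0.01,"twist":0},
    {"x":0,"y":0,"z":0.004,"twist":0},
    {"x":0,"y":0,"z":0,"twist":0},
    {"x":0,"y":0,"z":0,"twist":0},
  ],
)

```text
time_s: 3.82
tool_pos: [660.6, 32.6, 21.6]
ee_rot: [3.141, -0.002, -0.0]
ft_force: [0.6, 0.6, -1.2]
width: 0.702
grip_force: 0.0
```

Call:
servo_tool(
  moves=[
    {"x":0,"y":0,"z":0,"twist":0},
    {"x":0,"y":0,"z":0,"twist":0},
    {"x":0,"y":0,"z":0,"twist":0},
    {"x":0,"y":0,"z":0,"twist":0},
    {"x":0,"y":0,"z":0,"twist":0},
    {"x":0,"y":0,"z":0,"twist":0},
  ],
  jaw=0.03,
  squeeze=15,
)

```text
time_s: 4.58
tool_pos: [659.9, 32.7, 20.7]
ee_rot: [3.142, -0.0, -0.0]
ft_force: [0.0, 0.8, 0.9]
width: 0.418
grip_force: 15.0
```

Cap gripped. Lift it and carry it to the dish.

Call:
servo_tool(
  moves=[
    {"x":0,"y":0,"z":-0.01,"twist":0},
    {"x":0,"y":0,"z":-0.03,"twist":0},
    {"x":0,"y":0,"z":-0.04,"twist":0},
    {"x":-0.018,"y":-0.026,"z":0,"twist":0},
    {"x":-0.023,"y":-0.034,"z":0,"twist":0},
    {"x":-0.023,"y":-0.034,"z":0,"twist":0},
    {"x":-0.023,"y":-0.034,"z":0,"twist":0},
    {"x":-0.023,"y":-0.034,"z":0,"twist":0},
    {"x":-0.023,"y":-0.034,"z":0,"twist":0},
    {"x":-0.023,"y":-0.034,"z":0,"twist":0},
    {"x":-0.023,"y":-0.034,"z":0,"twist":0},
    {"x":0,"y":0,"z":0,"twist":0},
    {"x":0,"y":0,"z":0.03,"twist":0},
    {"x":0,"y":0,"z":0.03,"twist":0},
    {"x":0,"y":0,"z":0.018,"twist":0},
    {"x":0,"y":0,"z":0.009,"twist":0},
    {"x":0,"y":0,"z":0.005,"twist":0},
    {"x":0,"y":0,"z":0,"twist":0},
    {"x":0,"y":0,"z":0,"twist":0},
  ],
)

```text
time_s: 6.95
tool_pos: [481.7, 297.0, 9.5]
ee_rot: [-3.141, -0.002, -0.0]
ft_force: [-0.1, 0.3, -0.4]
width: 0.416
grip_force: 15.0
```

Call:
servo_tool(
  moves=[
    {"x":0,"y":0,"z":0.002,"twist":0},
    {"x":0,"y":0,"z":0,"twist":0},
  ],
)

```text
time_s: 7.2
tool_pos: [481.0, 296.8, 6.7]
ee_rot: [-3.141, -0.0, -0.0]
ft_force: [1.0, 0.1, -0.3]
width: 0.419
grip_force: 15.0
```

Call:
servo_tool(
  moves=[
    {"x":0,"y":0,"z":0,"twist":0},
    {"x":0,"y":0,"z":0,"twist":0},
    {"x":0,"y":0,"z":0,"twist":0},
    {"x":0,"y":0,"z":-0.02,"twist":0},
    {"x":0,"y":0,"z":-0.04,"twist":0},
    {"x":0,"y":0,"z":-0.04,"twist":0},
    {"x":0.035,"y":0.034,"z":0,"twist":0},
    {"x":0.035,"y":0.034,"z":0,"twist":0},
    {"x":0.035,"y":0.034,"z":0,"twist":0},
    {"x":0.035,"y":0.034,"z":0,"twist":0},
    {"x":0.036,"y":0.036,"z":0,"twist":0},
    {"x":0,"y":0,"z":0,"twist":-10},
    {"x":0,"y":0,"z":0,"twist":-10},
    {"x":0,"y":0,"z":0,"twist":0},
    {"x":0,"y":0,"z":0,"twist":0},
  ],
  jaw=0.065,
)

```text
time_s: 9.07
tool_pos: [657.0, 124.8, 107.5]
ee_rot: [3.141, -0.001, 0.346]
ft_force: [-0.9, -0.7, -0.0]
width: 0.704
grip_force: 0.0
```

```bash
python3 - <<'E'
from h import *
T=tcp(); np.save('T2.npy',T); save('wrist','w3.png',s=1.5)
E
```

```text
(no output)
```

View pics/w3.png

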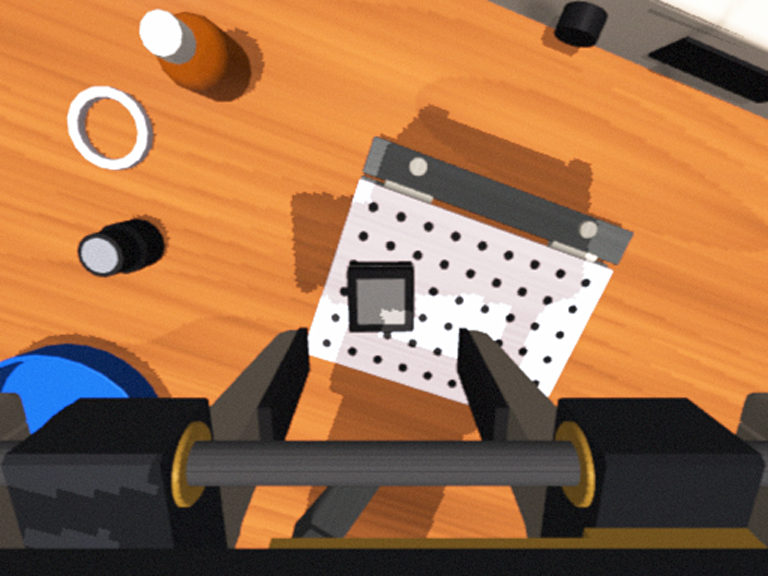

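The case is at (380,297), square to the fingers and centred between them (tips at 308 and 458). I'll descend and grasp it.

Call:
servo_tool(
  moves=[
    {"x":0,"y":0,"z":0.03,"twist":0},
    {"x":0,"y":0,"z":0.03,"twist":0},
    {"x":0,"y":0,"z":0.016,"twist":0},
    {"x":0,"y":0,"z":0.007,"twist":0},
    {"x":0,"y":0,"z":0.003,"twist":0},
    {"x":0,"y":0,"z":0,"twist":0},
  ],
)

```text
time_s: 9.88
tool_pos: [657.6, 124.7, 21.5]
ee_rot: [3.141, -0.001, 0.349]
ft_force: [0.3, 0.2, -1.0]
width: 0.709
grip_force: 0.0
```

Call:
servo_tool(
  moves=[
    {"x":0,"y":0,"z":0,"twist":0},
    {"x":0,"y":0,"z":0,"twist":0},
    {"x":0,"y":0,"z":0,"twist":0},
    {"x":0,"y":0,"z":0,"twist":0},
    {"x":0,"y":0,"z":0,"twist":0},
    {"x":0,"y":0,"z":0,"twist":0},
  ],
  jaw=0.03,
)

```text
time_s: 10.62
tool_pos: [657.1, 124.7, 21.0]
ee_rot: [3.142, -0.001, 0.349]
ft_force: [-0.9, 0.1, 3.6]
width: 0.434
grip_force: 15.0
```

Call:
servo_tool(
  moves=[
    {"x":0,"y":0,"z":-0.01,"twist":0},
    {"x":0,"y":0,"z":-0.03,"twist":0},
    {"x":0,"y":0,"z":-0.05,"twist":0},
    {"x":0,"y":0,"z":0,"twist":10},
    {"x":0,"y":0,"z":0,"twist":10},
    {"x":-0.017,"y":0.0423,"z":0,"twist":0},
    {"x":-0.017,"y":0.0423,"z":0,"twist":0},
    {"x":-0.017,"y":0.0423,"z":0,"twist":0},
    {"x":-0.017,"y":0.0423,"z":0,"twist":0},
    {"x":-0.017,"y":0.0423,"z":0,"twist":0},
    {"x":-0.017,"y":0.0423,"z":0,"twist":0},
    {"x":-0.017,"y":0.0423,"z":0,"twist":0},
    {"x":-0.017,"y":0.0423,"z":0,"twist":0},
    {"x":-0.017,"y":0.0423,"z":0,"twist":0},
    {"x":-0.017,"y":0.0423,"z":0,"twist":0},
    {"x":0,"y":0,"z":0,"twist":0},
    {"x":0,"y":0,"z":0.03,"twist":0},
    {"x":0,"y":0,"z":0.03,"twist":0},
    {"x":0,"y":0,"z":0.02,"twist":0},
    {"x":0,"y":0,"z":0.014,"twist":0},
  ],
)

```text
time_s: 13.12
tool_pos: [486.8, -297.6, 15.8]
ee_rot: [-3.141, 0.0, 0.0]
ft_force: [-0.5, 0.2, -0.5]
width: 0.433
grip_force: 15.0
```

Call:
servo_tool(
  moves=[
    {"x":0,"y":0,"z":0.006,"twist":0},
    {"x":0,"y":0,"z":0.002,"twist":0},
    {"x":0,"y":0,"z":0,"twist":0},
  ],
)

```text
time_s: 13.5
tool_pos: [487.2, -298.6, 9.3]
ee_rot: [3.141, -0.001, -0.0]
ft_force: [-0.4, 0.2, -0.8]
width: 0.432
grip_force: 15.0
```

Call:
servo_tool(
  moves=[
    {"x":0,"y":0,"z":0.002,"twist":0},
    {"x":0,"y":0,"z":0,"twist":0},
  ],
)

```text
time_s: 13.75
tool_pos: [487.0, -298.6, 7.0]
ee_rot: [3.141, -0.001, -0.0]
ft_force: [-0.1, -0.9, 0.6]
width: 0.432
grip_force: 15.0
```

Call:
servo_tool(
  moves=[
    {"x":0,"y":0,"z":0,"twist":0},
    {"x":0,"y":0,"z":0,"twist":0},
    {"x":0,"y":0,"z":0,"twist":0},
    {"x":0,"y":0,"z":-0.02,"twist":0},
    {"x":0,"y":0,"z":-0.05,"twist":0},
    {"x":0,"y":0,"z":-0.05,"twist":0},
    {"x":-0.0035,"y":-0.0402,"z":0,"twist":0},
    {"x":-0.0035,"y":-0.0402,"z":0,"twist":0},
    {"x":-0.0035,"y":-0.0402,"z":0,"twist":0},
    {"x":-0.0035,"y":-0.0402,"z":0,"twist":0},
    {"x":-0.0035,"y":-0.0402,"z":0,"twist":0},
    {"x":-0.0035,"y":-0.0402,"z":0,"twist":0},
    {"x":-0.0035,"y":-0.0402,"z":0,"twist":0},
    {"x":-0.0035,"y":-0.0402,"z":0,"twist":0},
    {"x":-0.0035,"y":-0.0402,"z":0,"twist":0},
    {"x":-0.0035,"y":-0.0402,"z":0,"twist":0},
    {"x":0,"y":0,"z":0,"twist":8.6},
    {"x":0,"y":0,"z":0,"twist":8.7},
    {"x":0,"y":0,"z":0,"twist":0},
    {"x":0,"y":0,"z":0,"twist":0},
  ],
  jaw=0.065,
)

```text
time_s: 16.25
tool_pos: [452.2, 103.6, 127.3]
ee_rot: [-3.141, -0.001, -0.3]
ft_force: [1.0, -0.5, 0.9]
width: 0.708
grip_force: 0.0
```

```bash
python3 - <<'E'
from h import *
T=tcp(); np.save('T3.npy',T); save('wrist','w4.png',s=1.5); save('top','t4.png')
a=cv2.resize(cv2.imread('pics/w4.png')[0:420,150:650],None,fx=1.2,fy=1.2); b=cv2.imread('pics/t4.png'); 
print(T.round(3))
E
```

```text
[[ 9.55000e-01 -2.96000e-01  1.00000e-03  4.52185e+02]
 [-2.96000e-01 -9.55000e-01 -0.00000e+00  1.03647e+02]
 [ 1.00000e-03 -0.00000e+00 -1.00000e+00  1.27325e+02]
 [ 0.00000e+00  0.00000e+00  0.00000e+00  1.00000e+00]]
```

View pics/w4.png

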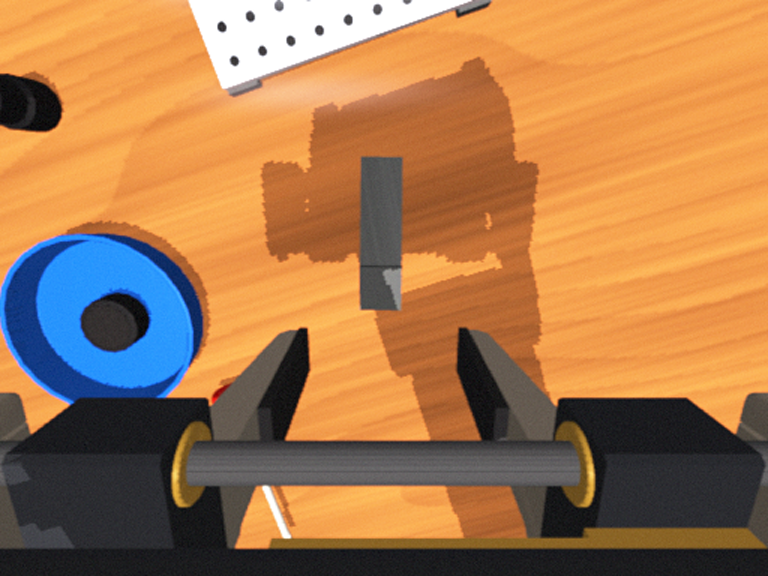

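The wedge lies straight between the fingers: tip edge (361–403,157), block front edge y≈266, rear edge y≈309. The cap is in the dish at (113,322).

```bash
python3 - <<'E'
from h import *
T=np.load('T3.npy'); Ti=np.linalg.inv(T)
for n,a in dict(tl=(361,157,3),tr=(403,157,3),fl=(361,266,28),fr=(401,266,28),rl=(360,309,28),rr=(400.5,309,28),pfl=(229,88,14)).items():
    p=wray(T,a[0]/1.5,a[1]/1.5,a[2]); print(n,p,(Ti@[*p,1])[:2].round(1))
E
```

```text
tl [536.5  93.1   3. ] [ 83.5 -14.8]
tr [528.2  66.3   3. ] [83.5 13.2]
fl [470.6 113.3  28. ] [ 14.6 -14.6]
fr [462.8  88.2  28. ] [14.6 11.6]
rl [442.4 123.2  28. ] [-15.2 -15.8]
rr [434.3  97.   28. ] [-15.2  11.7]
pfl [599.1 157.9  14. ] [124.2 -95.2]
```

Call:
servo_tool(
  moves=[
    {"x":0,"y":-0.0015,"z":0.03,"twist":0.4},
    {"x":0,"y":0,"z":0.03,"twist":0},
    {"x":0,"y":0,"z":0.03,"twist":0},
    {"x":0,"y":0,"z":0.02,"twist":0},
    {"x":0,"y":0,"z":0.008,"twist":0},
    {"x":0,"y":0,"z":0.004,"twist":0},
    {"x":0,"y":0,"z":0,"twist":0},
    {"x":0,"y":0,"z":0,"twist":0},
  ],
)

```text
time_s: 17.35
tool_pos: [453.1, 105.2, 5.4]
ee_rot: [-3.141, -0.002, -0.309]
ft_force: [0.9, 0.2, 0.3]
width: 0.704
grip_force: 0.0
```

Call:
servo_tool(
  moves=[
    {"x":0,"y":0,"z":0,"twist":0},
    {"x":0,"y":0,"z":0,"twist":0},
    {"x":0,"y":0,"z":0,"twist":0},
    {"x":0,"y":0,"z":0,"twist":0},
    {"x":0,"y":0,"z":0,"twist":0},
    {"x":0,"y":0,"z":0,"twist":0},
    {"x":0,"y":0,"z":0,"twist":0},
    {"x":0,"y":0,"z":0,"twist":0},
  ],
  jaw=0.015,
  squeeze=30,
)

```text
time_s: 18.35
tool_pos: [452.3, 105.2, 4.6]
ee_rot: [-3.141, 0.0, -0.309]
ft_force: [0.0, 0.8, 1.0]
width: 0.304
grip_force: 30.0
```

Call:
servo_tool(
  moves=[
    {"x":0,"y":0,"z":0,"twist":-4.5},
    {"x":0,"y":0,"z":0,"twist":-4.5},
    {"x":0,"y":0,"z":0,"twist":-4.5},
    {"x":0,"y":0,"z":0,"twist":-4.6},
    {"x":0,"y":0,"z":0,"twist":0},
    {"x":0,"y":0.01,"z":0,"twist":0},
    {"x":0,"y":0.01,"z":0,"twist":0},
    {"x":0,"y":0.01,"z":0,"twist":0},
    {"x":0.01,"y":0,"z":0,"twist":0},
    {"x":0.01,"y":0,"z":0,"twist":0},
    {"x":0.01,"y":0,"z":0,"twist":0},
    {"x":0.01,"y":0,"z":0,"twist":0},
    {"x":0.01,"y":0,"z":0,"twist":0},
    {"x":0,"y":0,"z":0,"twist":0},
    {"x":0,"y":0,"z":0,"twist":0},
  ],
)

```text
time_s: 20.23
tool_pos: [502.8, 74.9, 4.6]
ee_rot: [3.141, -0.001, 0.006]
ft_force: [1.6, -0.4, 0.2]
width: 0.305
grip_force: 30.0
```

```bash
python3 - <<'E'
from h import *
T=tcp(); np.save('T5.npy',T); save('wrist','w5.png',crop=(130,50,380,250),s=3.1)
E
```

```text
(no output)
```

View pics/w5.png

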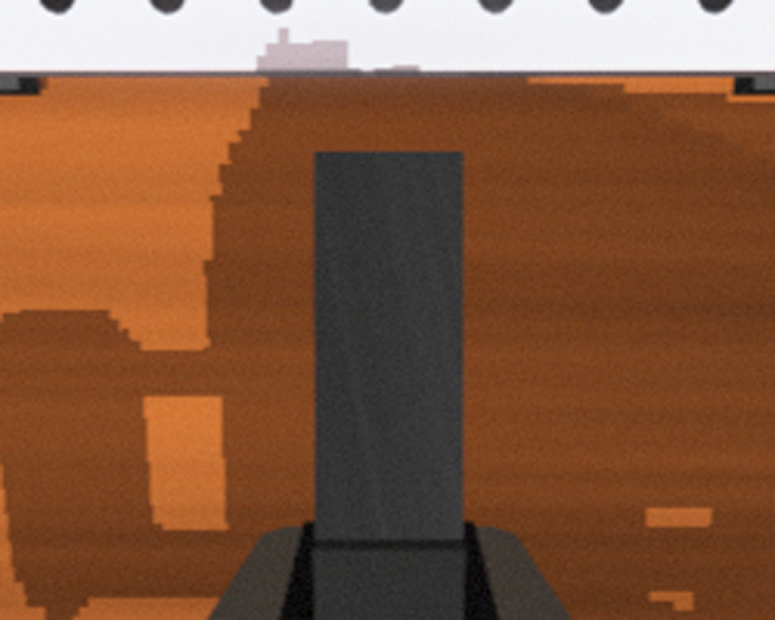

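The wedge is square and centred: its sides at 315 and 463 give a middle of 389, and the rails' inner ends at 40 and 734 give 387. The tip is at y=152 and the plate edge at y≈71–76.

```bash
python3 - <<'E'
from h import *
T=np.load('T5.npy'); Ti=np.linalg.inv(T)
for n,a in dict(tip=(389,152,3),el=(40,70.5,18),er=(740,70.5,18),elow=(389,76,10),blk=(389,541,28),rl=(41,84,5),rr=(735,84,5)).items():
    p=wray(T,130+a[0]/3.1,50+a[1]/3.1,a[2]); print(n,p,(Ti@[*p,1])[:2].round(1))
E
```

```text
tip [587.1  75.3   3. ] [84.3  0.1]
el [599.2 133.7  18. ] [ 96.8 -58.2]
er [599.8  16.7  18. ] [96.6 58.8]
elow [599.6  75.4  10. ] [96.8  0.1]
blk [519.1  75.   28. ] [16.3 -0. ]
rl [598.5 138.6   5. ] [ 96.1 -63.1]
rr [599.2  12.5   5. ] [96. 63.]
```

Call:
servo_tool(
  moves=[
    {"x":0.006,"y":0,"z":0,"twist":0},
    {"x":0.006,"y":0,"z":0,"twist":0},
    {"x":0.006,"y":0,"z":0,"twist":0},
    {"x":0.006,"y":0,"z":0,"twist":0},
    {"x":0.005,"y":0,"z":0,"twist":0},
    {"x":0.004,"y":0,"z":0,"twist":0},
    {"x":0.003,"y":0,"z":0,"twist":0},
    {"x":0.003,"y":0,"z":0,"twist":0},
    {"x":0.003,"y":0,"z":0,"twist":0},
    {"x":0.003,"y":0,"z":0,"twist":0},
    {"x":0.003,"y":0,"z":0,"twist":0},
    {"x":0.002,"y":0,"z":0,"twist":0},
    {"x":0,"y":0,"z":0,"twist":0},
    {"x":0,"y":0,"z":0,"twist":0},
  ],
)

```text
time_s: 22.02
tool_pos: [544.8, 76.3, 4.3]
ee_rot: [-3.141, 0.018, 0.008]
ft_force: [-25.7, -1.1, 26.3]
width: 0.299
grip_force: 30.0
```

```bash
python3 - <<'E'
from h import *
T=tcp(); np.save('T6.npy',T); save('wrist','w6.png',crop=(130,50,380,250),s=3.1)
a=manip.grab_frame('scene')[:,:,::-1]; cv2.imwrite('pics/s6raw.png',a)
im=cv2.imread('pics/w6.png'); b=cv2.resize(a[190:290,250:370],None,fx=3,fy=3,interpolation=cv2.INTER_CUBIC)
cv2.imwrite('pics/w6c.png',np.hstack([im[150:600,180:600],np.pad(b,((0,150),(0,0),(0,0)))]))
E
```

```text
(no output)
```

View pics/w6c.png

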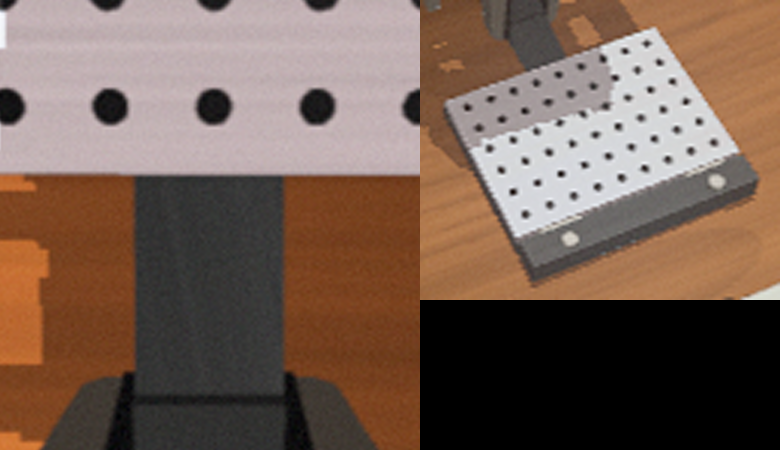

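The edge now lies over the ramp, centred (sides 135–283 in the crop). However, the wrist force is about 26 N up and 26 N back with a slight pitch, so the tip is being pressed into the bench. I'll relieve it by raising slightly.

Call:
servo_tool(
  moves=[
    {"x":0,"y":0,"z":-0.0005,"twist":0},
    {"x":0,"y":0,"z":-0.0005,"twist":0},
    {"x":0,"y":0,"z":0,"twist":0},
    {"x":0,"y":0,"z":0,"twist":0},
  ],
)

```text
time_s: 22.62
tool_pos: [546.2, 76.4, 4.3]
ee_rot: [-3.141, 0.015, 0.007]
ft_force: [-16.3, -0.4, 12.8]
width: 0.303
grip_force: 30.0
```

```bash
python3 - <<'E'
from h import *
print(manip.read_state()['ft_torque'],manip.read_state()['ft_force'])
T=np.load('T6.npy'); Ti=np.linalg.inv(T)
for n,a in dict(elow=(389,326,12),el=(389,322,20),hole=(392,256,19),blk=(389,548,28)).items():
    p=wray(T,130+a[0]/3.1,50+a[1]/3.1,a[2]); print(n,p,(Ti@[*p,1])[:2].round(1))
E
```

```text
[-0.09207391  2.98578787 -0.02978162] [-16.3451093   -0.3925121   12.80094561]
elow [598.2  76.7  12. ] [53.2  0. ]
el [600.2  76.7  20. ] [55.1  0. ]
hole [611.6  76.2  19. ] [66.5  0.6]
blk [560.4  76.4  28. ] [15.1  0. ]
```

Call:
servo_tool(
  moves=[
    {"x":0,"y":0,"z":-0.0005,"twist":0},
    {"x":0,"y":0,"z":-0.0002,"twist":0},
    {"x":0,"y":0,"z":0,"twist":0},
    {"x":0,"y":0,"z":0,"twist":0},
  ],
)

```text
time_s: 23.12
tool_pos: [546.9, 76.3, 4.4]
ee_rot: [-3.141, 0.013, 0.007]
ft_force: [-10.5, 0.4, 6.1]
width: 0.303
grip_force: 30.0
```

Call:
servo_tool(
  moves=[
    {"x":0.001,"y":0,"z":-0.0003,"twist":0},
    {"x":0.001,"y":0,"z":0,"twist":0},
    {"x":0.001,"y":0,"z":-0.0002,"twist":0},
    {"x":0.001,"y":0,"z":0,"twist":0},
    {"x":0.001,"y":0,"z":0,"twist":0},
    {"x":0,"y":0,"z":0,"twist":0},
    {"x":0,"y":0,"z":0,"twist":0},
  ],
)

```text
time_s: 24.0
tool_pos: [552.7, 76.3, 4.4]
ee_rot: [-3.141, 0.01, 0.007]
ft_force: [-6.9, 0.4, -0.9]
width: 0.303
grip_force: 30.0
```

Call:
servo_tool(
  moves=[
    {"x":0.001,"y":0,"z":0,"twist":0},
    {"x":0.001,"y":0,"z":0,"twist":0},
    {"x":0.001,"y":0,"z":0,"twist":0},
    {"x":0,"y":0,"z":0,"twist":0},
    {"x":0,"y":0,"z":0,"twist":0},
    {"x":0,"y":0,"z":0,"twist":0},
  ],
)

```text
time_s: 24.75
tool_pos: [555.8, 76.3, 4.4]
ee_rot: [-3.141, 0.01, 0.007]
ft_force: [-5.8, 0.5, -0.5]
width: 0.305
grip_force: 30.0
```

```bash
python3 - <<'E'
from h import *
T=tcp(); np.save('T7.npy',T); save('wrist','w7.png',crop=(130,50,380,250),s=3.1)
a=manip.grab_frame('scene')[:,:,::-1]; cv2.imwrite('pics/s7raw.png',a)
im=cv2.imread('pics/w7.png'); b=cv2.resize(a[190:290,250:370],None,fx=3,fy=3,interpolation=cv2.INTER_CUBIC)
t=cv2.resize(a[190:270,70:160],None,fx=1.8,fy=1.8)
b=np.pad(b,((0,150),(0,0),(0,0))); b[303:303+t.shape[0],:t.shape[1]]=t
cv2.imwrite('pics/w7c.png',np.hstack([im[150:600,180:600],b]))
E
```

```text
(no output)
```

View pics/w7c.png

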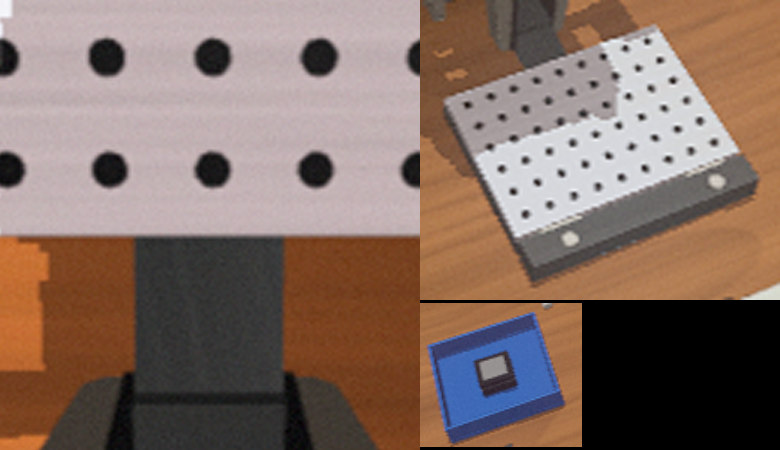

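```bash
python3 - <<'E'
from h import *
for f,ye in (('T6.npy',325),('T7.npy',386.5)):
  T=np.load(f); print(T[:3,3])
  for L in (1,3,5):
    e=wray(T,130+389/3.1,50+ye/3.1,18+L); b=wray(T,130+389/3.1,50+548/3.1,28); d=e[0]-b[0]
    print(L,e,b,'dist edge-block',d,'implied lift',(70-d)*20/70+3-10)
print(manip.read_state()['tool_pos'],manip.read_state()['ft_force'])
E
```

```text
[544.84516587  76.29744      4.30850644]
1 [599.5  76.7  19. ] [560.4  76.4  28. ] dist edge-block 39.10000000000002 implied lift 1.828571428571422
3 [599.9  76.7  21. ] [560.4  76.4  28. ] dist edge-block 39.5 implied lift 1.7142857142857135
5 [600.2  76.7  23. ] [560.4  76.4  28. ] dist edge-block 39.80000000000007 implied lift 1.6285714285714086
[555.79877152  76.29204162   4.42555732]
1 [599.   76.5  19. ] [571.1  76.4  28. ] dist edge-block 27.899999999999977 implied lift 5.028571428571436
3 [599.5  76.5  21. ] [571.1  76.4  28. ] dist edge-block 28.399999999999977 implied lift 4.8857142857142914
5 [600.   76.5  23. ] [571.1  76.4  28. ] dist edge-block 28.899999999999977 implied lift 4.742857142857149
[555.75478265  76.29211689   4.37767314] [-6.2969534   0.31936408 -1.22126009]
```

The edge is evenly lifted about 4.8 mm and centred on the ramp. The case is seen in the tray. I'll add a slight press so the wedge sits flat, then settle.

Call:
servo_tool(
  moves=[
    {"x":0,"y":0,"z":0.0003,"twist":0},
    {"x":0,"y":0,"z":0,"twist":0},
    {"x":0,"y":0,"z":0,"twist":0},
    {"x":0,"y":0,"z":0,"twist":0},
    {"x":0,"y":0,"z":0,"twist":0},
    {"x":0,"y":0,"z":0,"twist":0},
    {"x":0,"y":0,"z":0,"twist":0},
    {"x":0,"y":0,"z":0,"twist":0},
  ],
)

```text
time_s: 25.85
tool_pos: [555.8, 76.3, 4.4]
ee_rot: [-3.141, 0.01, 0.007]
ft_force: [-7.7, 0.2, 0.4]
width: 0.304
grip_force: 30.0
```

Stable: TCP unchanged and forces small. Handing in.

```bash
python3 -c "
from station import manip
print(manip.finish_job())"
```

```text
the job is handed in; nothing more can be done
None
```

The job is handed in: the lens cap is in the dish, the lens case is in the tray, and the gripped wedge holds the plate's front edge up by about 4.8 mm (estimated from the wrist camera).

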